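Mix a sample vial and hold the counting shutter open

ROBOT

A 6-joint arm with a two-finger parallel gripper is mounted at the origin on a cart in front of the work surface, level with it; the furniture and walls round the work are solid. World frame = base frame: x ahead of the robot, y to its left, z up, the work surface at z = 0. Lengths are in m, angles in rad, forces in N, time in s.
With the tool pointing down it reaches from about 0.25 to 0.775 m from the base axis. Payload 4 kg.
Tool frame: the origin (TCP) lies on the centre line of the jaws, within the pads' length; the fingertips stand r.nose_length ahead of it and the grasp point (between the pads) lies 3 mm ahead of it (r.nose_length is the distance from the TCP to the fingertips, in m); y points along the fingers, z is the direction in which the jaws open and shut, and the axes are right-handed (so a half turn about y gives the same grasp; the last joint's range is limited). The gripper opens to 85 mm and grips with 20 to 120 N. Pads are 22 mm wide; open, the fingers measure 114 mm over their backs; the gripper's body (76 mm by 85 mm) begins 54 mm behind the grasp point. The pads swing forward as they close: fully open they stand 13 mm farther back than shut.
Start: joints at [-1.258, 0.087, 1.371, -0, 1.684, -0.103], TCP at [0.222, -0.503, 0.253] pointing down, gripper open.
Joint ranges: [-3.1, 3.1], [-0.76, 2.03], [0.27, 2.55], [-1.08, 4.22], [0.17, 2.65], [-2.57, 2.57]. Speed limits (rad/s): [2.79, 2.79, 3.14, 3.14, 3.14, 3.14].

INTERFACE

Orientations are given as [roll, pitch, yaw] about the fixed x, y, z axes, in that order (R = Rz(yaw) Ry(pitch) Rx(roll)).
In Python, from cell import r, snapshot, calibration, spotter gives the robot as it stands.
- The arm moves only by the shell command python3 -m creep 'ROWS' [FORCE]. ROWS is JSON, a list of rows, each a list of 3 entries, a list of its own where there are three numbers: the shift along the tool's x, y, z in cm, then the turn, a rotation vector about the tool's x, y, z in rad, then the opening in per cent of the stroke, from 0 (shut) to 100 (fully open). In form: [[[tx, ty, tz], [ax, ay, az], fingers], ...]. A call has 1 to 10 rows; each row is the pose to reach, as a shift and turn from the pose commanded when the call began, along the tool's axes at that moment; what a row does not reach only later rows make up. A row lasts 1/8 s, in which the tool goes at most 62.5 mm and 10.7 degrees, less where a joint would pass 70% of its speed; a pose out of reach is approached as far as the arm can. A call with a gripper value outside its range is refused whole. The fingers move at their own pace and stop on an object; FORCE is the grip in N (left out, the last holds). Time passes only in rows, so rows that repeat a pose let the fingers close. It gives the time, the measured TCP pose, the force and the opening at its end, in the units of the state.
- r.get_obs(): the state, without advancing time (a new reading comes with each control period).
- snapshot(name): name is "scene" or "top" or "wrist"; returns the picture (384x512x3 uint8, red, green, blue); there is no depth.
- calibration(name): a dict with "K" (3x3 intrinsics, pixels), "world_from_camera" (4x4, takes a point from camera to world coordinates). Camera axes: x right, y down, z forward; pixel columns grow to the right and rows downward; lengths in m; the calibration is good to about 2 mm. The wrist camera is an equidistant fisheye: a pixel r from the principal point sees the ray r / f radians off the axis. A picture is of the moment at which its call begins: read the wrist's pose just before it. calibration takes no time and is no camera call; for the wrist camera it gives the pose at the moment of the call.
- r.sign_off(): hands the job in, once; it reports no verdict.
Trained networks look in the newest picture that a camera, given by its name, has taken for a name from the list of things; names that differ only in an ending like _2 or _b are one class to them, and where a whole thing is asked for, a point or a joint stands for the part that bears it (a point fixed in the world has none). Each returns a list of dicts, best first, with "confidence" (0 to 1); they miss things now and then, are a little off and sometimes report something else, mostly with a low value. They report only what shows in the picture. A call takes as long as a camera call.
- spotter.outline_of(camera, thing): "region" (384x512 bool, what is visible of it) and "at" ([column, row] in pixels, amid what is visible of it).
- spotter.mark_of(camera, thing): "at" ([column, row] in pixels: a listed point, or the origin of a listed thing).
The state is a dict: "t": time; "joint_positions": joint angles; "joint_velocities": joint speeds; "joint_torque": joint torques, N m; "position": TCP position; "eef_rot": TCP orientation; "wrist_force": force on the tool from outside, world axes, zero at the start; "moment": the same for the moment, N m; "width": finger opening in m.
Only numpy, scipy, OpenCV 4.12 (cv2) and the standard library are available. Lean on these libraries where they do the work, as an engineer would, in place of code of your own. Each camera call takes 0.05 s, during which the arm holds its last target.

TASK

Get the sample counted: take the wide capped vial, press it upright onto the mixer's rubber dish until the dish is fully down and keep it down for about two seconds, then stand it in the round cup of the counting stand and let go of it. Only then draw the stand's spring-loaded shutter out by its upright grip until its pointer lines up with the index clip on the scale, and finish while still holding it there, since it springs shut by itself. Keep the shutter shut until the vial stands in the cup, and leave the other tube and the small vial where they are.

Things in the scene. Friction and masses are not known exactly. Their poses are not given: they have to be found in the camera images.
- vial_mid (a point): Centre (half-way up) of the wide sample vial: clear glass with a white crimped cap, 41 mm across and 75 mm tall (body cylindrical up to 45 mm above its underside, then a shoulder and a narrower cap), about 55 g, loose, standing upright on the bench in a row with two slimmer containers. This point is 37.5 mm above its underside. Standing in the cup, only the part more than 12 mm above its underside is free for the fingers, so grip it at or a little above this point
- pad (a point): Centre of the flat floor of the mixer's round black rubber dish, 56 mm across inside a rim 2 mm high, about 76 mm above the bench. The dish sits on top of a low grey and white mixer (104 x 116 mm, its speed knob and switch on the front face). It is sprung: it goes straight down 6 mm
- mixer_head (a joint): How far the mixer's dish is pressed down, m: 0 up, 0.006 fully down on its stop. It begins to move at about 2.4 N, needs about 6.6 N to be fully down and rises again when freed
- stand: The counting stand, fixed: aluminium base plate 205 mm long, with the cup in front, a dark upright wall 110 mm wide and 82 mm high across its middle, a detector cylinder behind the wall, and a guide bed with scale on its right side. Origin on the bench under the middle of the wall; its x axis points from the cup to the detector (away from the robot when not turned), y to the left along the wall, z up. The shutter is drawn out along its -y axis, to the right
- cup_floor (a point): Centre of the floor of the stand's round grey cup, 70 mm in front of the wall's middle. Floor 8 mm above the bench, cup 45 mm across inside, 58 mm outside, 12 mm deep; the vial stands in it with 2 mm play all round. The wall's face is 50 mm from this point
- shutter (a joint): How far the shutter is drawn out, m: 0 shut, 0.060 at its stop. A spring pulls it shut with 3 N when shut, rising 1 N for each 10 mm drawn out
- grip (a point): Centre of the shutter's upright black grip: a round post 17 mm in diameter, free to be gripped over 32 mm of its height (16 mm above and below this point), with a head 21 mm across above that; 80 mm above the bench, its top at 104 mm. It moves with the shutter; when shut it stands 40 mm to the right of the wall's right end. The grey block under it (20 mm wide) ends 54 mm above the bench
- pointer (a point): Tip of the thin black pointer that sticks out from the shutter's carriage over the scale, towards the front; it moves with the shutter, straight in front of the grip
- index_tip (a point): Tip of the pointed tab of the black index clip (12 mm wide, with a brass thumbscrew in front), fixed on the front edge of the scale 24 to 46 mm to the right of where the pointer stands when shut. The pointer is on the mark when it has the same y in the stand's frame as this tip; the two tips then nearly touch
- tube_mid (a point): Centre of a slim screw-capped sample tube, 26 mm across, 85 mm tall, standing loose in the same row; leave it alone
- small_vial_mid (a point): Centre of a small vial, 25 mm across, 58 mm tall, standing loose in the same row; leave it alone

How it is judged:
By the outcome, as a careful person would: the job done as asked, in the order asked, and still so for the second after the job is handed in, while the arm keeps its last pose, push and grip.
It also fails if it takes over 54 s, if anything falls off the work surface, if the arm or the gripper's body presses on something with over 40 N, if the wrist force passes 120 N, or if a joint passes its speed limit or range.

## Working session

There is one attempt and no reset: what is moved stays moved. The work goes in short steps, Python scripts to look and compute and a shell command to move; the robot and the scene stay as the last step left them, time stands still between calls to the robot, and variables do not carry over. Pictures are saved under pics/ and viewed, and the job is handed in when it is done.

```bash
ls; mkdir -p pics; cat > h.py <<'E'
import numpy as np, cv2
from cell import r, snapshot, calibration, spotter
def save(cam,name):
    im=snapshot(cam); cv2.imwrite('pics/'+name+'.png',cv2.cvtColor(im,cv2.COLOR_RGB2BGR)); return im
def ray(cam,px,cal=None):
    c=cal or calibration(cam); K=np.array(c['K']); T=np.array(c['world_from_camera'])
    x=(px[0]-K[0,2])/K[0,0]; y=(px[1]-K[1,2])/K[1,1]
    if cam=='wrist':
        th=np.hypot(x,y); d=np.array([np.sin(th)*x/max(th,1e-9),np.sin(th)*y/max(th,1e-9),np.cos(th)])
    else: d=np.array([x,y,1.]); d/=np.linalg.norm(d)
    return T[:3,3],T[:3,:3]@d
def atz(cam,px,z,cal=None):
    o,d=ray(cam,px,cal); return o+d*(z-o[2])/d[2]
def tri(rays):
    A=np.zeros((3,3));b=np.zeros(3)
    for o,d in rays:
        P=np.eye(3)-np.outer(d,d);A+=P;b+=P@o
    x=np.linalg.solve(A,b); return x,[np.linalg.norm((np.eye(3)-np.outer(d,d))@(x-o)) for o,d in rays]
E
python3 - <<'E'
from h import *
o=r.get_obs(); print(o['t'],o['position'],o['eef_rot'],o['width'],r.nose_length)
Z=dict(vial_mid=.0375,pad=.076,cup_floor=.008,grip=.08,pointer=None,index_tip=None,tube_mid=.0425,small_vial_mid=.029,stand=0)
res={}
for c in ['scene','top','wrist']:
    save(c,c+'0'); 
    C=calibration(c); print(c,np.round(C['world_from_camera'],3).tolist(),np.round(C['K'],1).tolist())
    for n in Z:
        try: m=spotter.mark_of(c,n)
        except Exception as e: print(n,e); continue
        for k in m[:2]:
            print(c,n,np.round(k['at'],1),round(k['confidence'],2), np.round(atz(c,k['at'],Z[n]),3) if Z[n] is not None else '')
        if m: res.setdefault(n,[]).append(ray(c,m[0]['at']))
for n,v in res.items():
    if len(v)>1:
        x,e=tri(v); print(n,np.round(x,4),np.round(e,4))
print(r.get_obs()['t'])
E
```

```text
pics
0.0 [ 0.22201047 -0.50271765  0.25211791] [-1.57300173e+00  2.42887621e-04 -2.72583722e+00] 0.08522108768167858 0.022
scene [[-0.697, -0.405, 0.592, -0.133], [-0.717, 0.412, -0.562, 0.586], [-0.017, -0.816, -0.578, 0.742], [0.0, 0.0, 0.0, 1.0]] [[496.9, 0.0, 262.0], [0.0, 496.9, 195.7], [0.0, 0.0, 1.0]]
scene vial_mid [342.9 210.8] 0.96 [ 0.41  -0.19   0.037]
scene pad [194.9 265.1] 0.68 [0.475 0.192 0.076]
scene cup_floor [253.5 243.5] 0.57 [0.499 0.015 0.008]
scene grip [265.6 186.5] 0.56 [ 0.567 -0.091  0.08 ]
scene index_tip [284.6 209.7] 0.54 
scene tube_mid [313.7 226.1] 0.86 [ 0.417 -0.094  0.042]
scene stand [236.8 230.2] 0.65 [0.569 0.004 0.   ]
top [[0.001, -0.986, 0.166, 0.333], [-1.0, 0.003, 0.026, -0.062], [-0.026, -0.166, -0.986, 1.097], [0.0, 0.0, 0.0, 1.0]] [[479.6, 0.0, 253.6], [0.0, 479.6, 194.2], [0.0, 0.0, 1.0]]
top vial_mid [323.5 239. ] 0.81 [ 0.411 -0.188  0.038]
top vial_mid [360.3 234.9] 0.41 [ 0.42  -0.269  0.038]
top cup_floor [236.3 199.9] 0.56 [0.503 0.006 0.008]
top cup_floor [279.2 164.1] 0.35 [ 0.587 -0.093  0.008]
top grip [278.2 164.4] 0.51 [ 0.569 -0.089  0.08 ]
top pointer [278.1 184.1] 0.67 
top index_tip [298.5 184.1] 0.6 
top tube_mid [282.5 237. ] 0.63 [ 0.415 -0.098  0.042]
top small_vial_mid [361.6 236.1] 0.42 [ 0.418 -0.273  0.029]
top stand [236.5 172. ] 0.86 [0.57  0.007 0.   ]
wrist [[0.404, -0.88, -0.252, 0.285], [-0.915, -0.388, -0.111, -0.475], [-0.0, 0.275, -0.961, 0.374], [0.0, 0.0, 0.0, 1.0]] [[297.3, 0.0, 256.9], [0.0, 297.3, 191.5], [0.0, 0.0, 1.0]]
vial_mid [ 0.41   -0.1885  0.0384] [0.0009 0.0009]
cup_floor [ 5.053e-01  7.700e-03 -3.000e-04] [0.0014 0.0014]
grip [ 0.568  -0.0898  0.0801] [0.0017 0.0017]
index_tip [ 0.5431 -0.1361 -0.0011] [0.0026 0.0026]
tube_mid [ 0.4167 -0.0968  0.0408] [0.002 0.002]
stand [0.5687 0.0057 0.0018] [0.0015 0.0015]
1.5
```

```bash
python3 - <<'E'
import cv2
for c in ['scene','top']:
    im=cv2.imread(f'pics/{c}0.png'); cv2.imwrite(f'pics/{c}0b.png',cv2.resize(im,(800,600),interpolation=cv2.INTER_CUBIC))
im=cv2.imread('pics/top0.png')[90:270,100:380]; cv2.imwrite('pics/top0c.png',cv2.resize(im,None,fx=2.8,fy=2.8,interpolation=cv2.INTER_CUBIC))
E
```

```text
(no output)
```

View pics/scene0b.png

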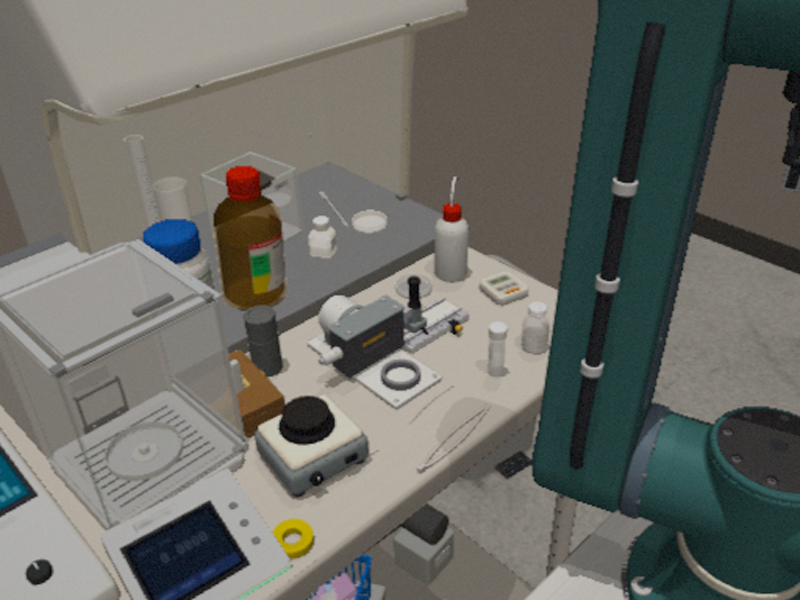

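View pics/top0c.png

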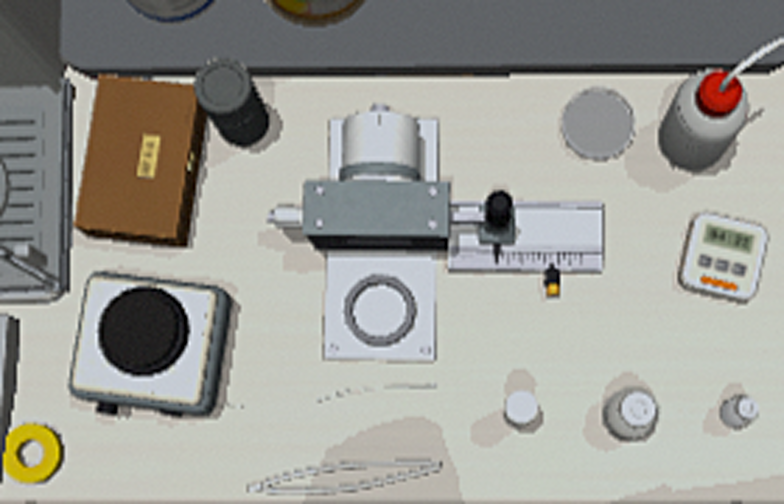

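The scene view shows the vial at about (535,328) of 800x600, the mixer at (310,440), the stand at (375,345) and the index clip at (455,327). All match the network marks. The top view shows the same layout, with the stand almost unturned.

```bash
cat >> h.py <<'E'
from scipy.spatial.transform import Rotation as Ro
def plan(p,yaw=-np.pi,base=None):
    o=r.get_obs(); R=Ro.from_euler('xyz',o['eef_rot']); p0=np.array(o['position'])
    T=Ro.from_euler('xyz',[-np.pi/2,0,yaw])
    print('shift cm',np.round(R.inv().apply(np.array(p)-p0)*100,2),'rotvec',np.round((R.inv()*T).as_rotvec(),3),'dist',round(np.linalg.norm(np.array(p)-p0),3))
E
python3 - <<'E'
from h import *
for px in [(151.3,207.5)]: print('pad hand',atz('top',px,.078))
for c in ['scene','top']:
    for n,z in [('vial_mid',.0375),('pad',.077)]:
        for k in spotter.outline_of(c,n)[:2]:
            m=k['region']; ys,xs=np.nonzero(m); print(c,n,round(k['confidence'],2),k['at'],m.sum(),xs.min(),xs.max(),ys.min(),ys.max(),atz(c,[(xs.min()+xs.max())/2,(ys.min()+ys.max())/2],z))
# stand wall yaw: hand pts in crop: wall top front edge & cup
f=lambda u,v:(100+u/2.8,90+v/2.8)
print('wall top back corners',atz('top',f(304,181),.082),atz('top',f(449,181),.082))
print('wall top front corners',atz('top',f(304,240),.082),atz('top',f(449,238),.082))
print('cup rim',atz('top',f(380,311),.02))
print('base plate front',atz('top',f(323,359),.005),atz('top',f(435,360),.005))
plan([.411,-.188,.14])
E
```

```text
pad hand [0.47602378 0.18530376 0.078     ]
scene vial_mid 0.61 [342.9, 210.0] 495 334 351 193 226 [ 0.41373521 -0.19338203  0.0375    ]
scene pad 0.74 [194.4, 264.4] 560 181 210 253 275 [0.47601625 0.18975649 0.077     ]
top vial_mid 0.81 [325.9, 238.5] 342 314 335 228 247 [ 0.4140955 -0.190304   0.0375   ]
top pad 0.69 [146.2, 207.3] 564 135 162 194 220 [0.47727057 0.19166817 0.077     ]
wall top back corners [0.59152709 0.06288979 0.082     ] [ 0.59088637 -0.05008853  0.082     ]
wall top front corners [0.54460218 0.06211489 0.082     ] [ 0.54567419 -0.05002337  0.082     ]
cup rim [0.49839653 0.00682274 0.02      ]
base plate front [0.4610545 0.0542665 0.005    ] [ 0.46003627 -0.03753233  0.005     ]
shift cm [-30.01  11.33 -21.2 ] rotvec [-0.     0.416 -0.   ] dist 0.384
```

```bash
python3 -m creep '[[[-4.3,1.2,-3],[0,0.06,0],100],[[-8.6,2.4,-6],[0,0.12,0],100],[[-12.9,3.5,-9],[0,0.18,0],100],[[-17.2,4.6,-12],[0,0.24,0],100],[[-21.5,5.8,-15],[0,0.3,0],100],[[-25.8,7,-18.2],[0,0.36,0],100],[[-30,8.2,-21.2],[0,0.416,0],100],[[-30,8.2,-21.2],[0,0.416,0],100]]' 50
python3 - <<'E'
from h import *
o=r.get_obs(); print(o['t'],o['position'],o['eef_rot'])
C=calibration('wrist'); save('wrist','w1')
for n,z in [('vial_mid',.0375),('tube_mid',.0425),('small_vial_mid',.029),('grip',.08),('cup_floor',.008)]:
    for k in spotter.mark_of('wrist',n)[:2]: print(n,np.round(k['at'],1),round(k['confidence'],2),np.round(atz('wrist',k['at'],z,C),4))
E
```

```text
t: 2.7
position: [0.4116, -0.1849, 0.1703]
eef_rot: [-1.572, -0.001, -3.136]
wrist_force: [-0.7, -0.3, 0.0]
width: 0.0851
2.7 [ 0.41156325 -0.18494604  0.17030337] [-1.57249190e+00 -1.40225971e-03 -3.13572004e+00]
tube_mid [164.3 187.6] 0.7 [ 0.412  -0.1014  0.0425]
small_vial_mid [358.7 180.5] 0.88 [ 0.4163 -0.2802  0.029 ]
grip [129.3   0. ] 0.87 [ 0.5696 -0.0871  0.08  ]
grip [85. 39.] 0.68 [ 0.5435 -0.0486  0.08  ]
cup_floor [ 76.3 100. ] 0.75 [0.4993 0.0089 0.008 ]
```

View pics/w1.png

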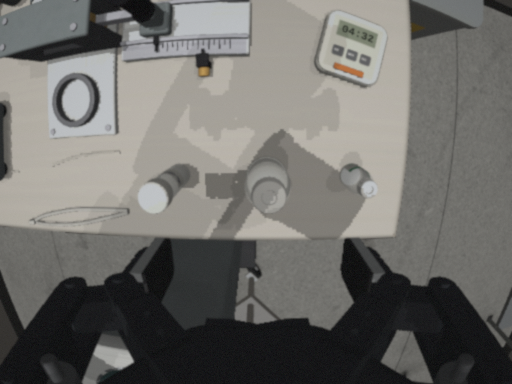

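The wrist view shows the vial's cap near (269,195) and its shoulder near (267,183). The tube is at (158,190) and the small vial at (360,180).

```bash
python3 - <<'E'
from h import *
print(atz('wrist',(269,197),.075),atz('wrist',(267,183),.045))
for c in ['wrist','top']:
  snapshot(c)
  for n in['vial_mid']:
    for k in spotter.outline_of(c,n)[:2]:
        m=k['region']; ys,xs=np.nonzero(m); print(c,n,round(k['confidence'],2),k['at'],m.sum(),xs.min(),xs.max(),ys.min(),ys.max())
    print(spotter.mark_of(c,n))
o=r.get_obs();print(o['t'],o['position'])
plan([.411,-.189,.043])
E
```

```text
[ 0.41268694 -0.19824539  0.075     ] [ 0.41608667 -0.19769309  0.045     ]
wrist vial_mid 0.74 [263.0, 182.3] 2083 238 285 155 211
[{'at': [262.4, 181.8], 'confidence': 0.91}]
top vial_mid 0.52 [321.2, 242.6] 29 317 324 242 246
[{'at': [326.4, 238.1], 'confidence': 0.44}]
3.3 [ 0.41080356 -0.1884915   0.17136888]
shift cm [-0.02 12.84  0.05] rotvec [-0.    -0.001 -0.   ] dist 0.128
```

```bash
python3 - <<'E'
from h import *
print(atz('wrist',(262.4,181.8),.0375),atz('wrist',(261.5,181.8),.0375))
im=save('wrist','w2'); o=r.get_obs();print(o['t'],o['position'])
E
python3 -c "
import cv2;i=cv2.imread('pics/w2.png')[130:230,190:340];cv2.imwrite('pics/w2c.png',cv2.resize(i,None,fx=5,fy=5,interpolation=cv2.INTER_CUBIC))"
```

```text
[ 0.41542684 -0.19292899  0.0375    ] [ 0.41542778 -0.19213471  0.0375    ]
3.35 [ 0.41082401 -0.18835573  0.17133599]
```

View pics/w2c.png

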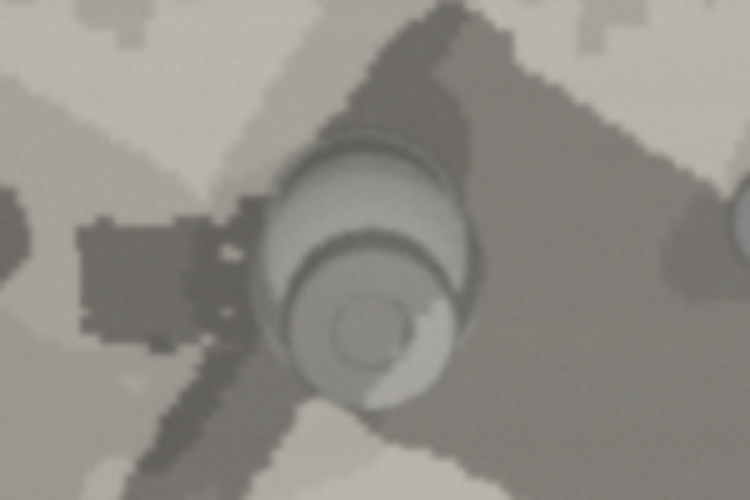

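```bash
python3 - <<'E'
from h import *
print(atz('wrist',(264,195.6),.075),atz('wrist',(263.6,183),.045))
plan([.413,-.191,.043])
E
```

```text
[ 0.41405382 -0.19334705  0.075     ] [ 0.41629217 -0.19368045  0.045     ]
shift cm [-0.22 12.83  0.26] rotvec [-0.    -0.001 -0.   ] dist 0.128
```

```bash
python3 -m creep '[[[-0.3,3.5,0.36],[0,0,0],100],[[-0.3,7,0.36],[0,0,0],100],[[-0.3,10.5,0.36],[0,0,0],100],[[-0.3,13.1,0.36],[0,0,0],100],[[-0.3,13.1,0.36],[0,0,0],100],[[-0.3,13.1,0.36],[0,0,0],0],[[-0.3,13.1,0.36],[0,0,0],0],[[-0.3,13.1,0.36],[0,0,0],0],[[-0.3,13.1,0.36],[0,0,0],0],[[-0.3,13.1,0.36],[0,0,0],0]]' 50
python3 -m creep '[[[0,0,0],[0,0,0],0],[[0,0,0],[0,0,0],0],[[0,0,0],[0,0,0],0]]'
python3 - <<'E'
from h import *
print(r.get_obs()['position']); save('wrist','w3'); save('scene','s3')
E
```

```text
t: 4.6
position: [0.4152, -0.1924, 0.0421]
eef_rot: [-1.569, 0.003, 3.141]
wrist_force: [0.3, 0.5, 5.2]
width: 0.0383
t: 4.97
position: [0.4152, -0.1924, 0.0421]
eef_rot: [-1.569, 0.003, 3.141]
wrist_force: [-0.1, -0.3, 6.3]
width: 0.0386
[ 0.41518485 -0.19238102  0.04207053]
```

View pics/w3.png

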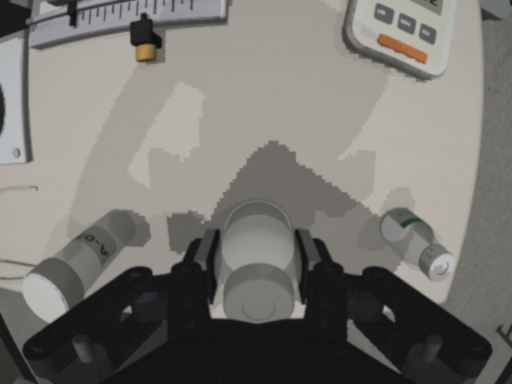

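The fingers have closed on the vial's body, which shows at (258,250). The tube at (80,270) and the small vial at (415,240) look untouched. Next I lift it and check how it sits in the hand.

```bash
python3 -m creep '[[[0,-2,0],[0,0,0],0],[[0,-5,0],[0,0,0],0],[[0,-8,0],[0,0,0],0],[[0,-11,0],[0,0,0],0],[[0,-12,0],[0,0,0],0],[[0,-12,0],[0,0,0],0],[[0,-12,0],[0,0,0],0]]'
python3 - <<'E'
from h import *
o=r.get_obs();print(o['position'],o['eef_rot'],o['wrist_force']); im=save('wrist','w4'); 
C=calibration('wrist')
for k in spotter.mark_of('wrist','vial_mid'): print(k)
for k in spotter.outline_of('wrist','vial_mid'): print(k['confidence'],k['at'])
i=cv2.imread('pics/w4.png')[180:340,170:350];cv2.imwrite('pics/w4c.png',cv2.resize(i,None,fx=3.5,fy=3.5,interpolation=cv2.INTER_CUBIC))
T=np.linalg.inv(C['world_from_camera']);p=np.array(o['position'])
def proj(P):
    q=T[:3,:3]@P+T[:3,3]; th=np.arctan2(np.hypot(q[0],q[1]),q[2]); f=C['K'][0][0]; n=np.hypot(q[0],q[1]); return C['K'][0][2]+f*th*q[0]/n, C['K'][1][2]+f*th*q[1]/n
for dz in (-.042,-.0045,.003,.033): print(dz,proj(p+[0,0,dz]))
plan([.476,.189,.150])
E
```

```text
t: 5.95
position: [0.4132, -0.1912, 0.1586]
eef_rot: [-1.572, -0.003, 3.141]
wrist_force: [0.1, -0.1, -0.9]
width: 0.0382
[ 0.41316725 -0.19116376  0.15859906] [-1.57237414e+00 -2.63368804e-03  3.14135105e+00] [ 0.11307459 -0.13247677 -0.8799508 ]
{'at': [260.0, 260.8], 'confidence': 0.76}
0.62 [259.4, 261.5]
-0.042 (np.float64(257.7888157155309), np.float64(227.11268155243167))
-0.0045 (np.float64(257.85806507906216), np.float64(257.73346577963304))
0.003 (np.float64(257.87504753746634), np.float64(265.6576833931405))
0.033 (np.float64(257.95618015446274), np.float64(306.40857499755765))
shift cm [ -6.26   0.93 -38.03] rotvec [ 0.001 -0.     0.002] dist 0.386
```

View pics/w4c.png

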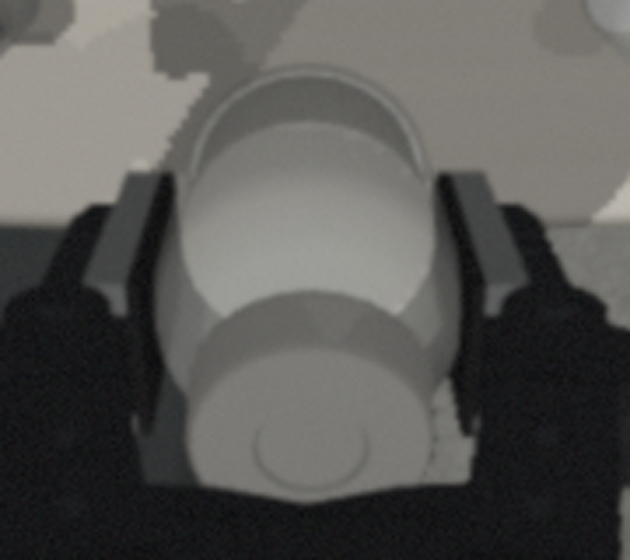

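The vial is upright and centred in the jaws: its cap centre is at (258.5,307), against (258,306) predicted for the tool axis. Next I carry it over the dish.

```bash
python3 -m creep '[[[-0.6,0,-4],[0,0,0],0],[[-1.2,0,-8.5],[0,0,0],0],[[-2,0,-13],[0,0,0],0],[[-3,0,-17.5],[0,0,0],0],[[-4,0,-22],[0,0,0],0],[[-5,0,-26.5],[0,0,0],0],[[-5.8,0,-31],[0,0,0],0],[[-6.2,0,-35],[0,0,0],0],[[-6.3,0,-38],[0,0,0],0],[[-6.3,0,-38],[0,0,0],0]]'
python3 -m creep '[[[0,0,0],[0,0,0],0],[[0,0,0],[0,0,0],0]]'
python3 - <<'E'
from h import *
o=r.get_obs();print(o['position'],o['eef_rot'],o['wrist_force']); C=calibration('wrist'); im=save('wrist','w5'); 
for k in spotter.mark_of('wrist','pad'): print(k, atz('wrist',k['at'],.076,C))
for k in spotter.outline_of('wrist','pad'):
  ys,xs=np.nonzero(k['region']);print(k['confidence'],k['at'],xs.min(),xs.max(),ys.min(),ys.max())
for k in spotter.mark_of('wrist','vial_mid'): print(k)
im=save('scene','s5')
i=cv2.imread('pics/s5.png')[170:330,90:300];cv2.imwrite('pics/s5c.png',cv2.resize(i,None,fx=3.5,fy=3.5,interpolation=cv2.INTER_CUBIC))
E
```

```text
t: 7.35
position: [0.4765, 0.19, 0.1593]
eef_rot: [-1.571, -0.002, -3.138]
wrist_force: [1.0, -0.3, -0.5]
width: 0.0386
t: 7.6
position: [0.477, 0.1873, 0.1601]
eef_rot: [-1.57, -0.0, 3.14]
wrist_force: [0.1, -0.3, -0.7]
width: 0.0384
[0.47701467 0.18734692 0.16005641] [-1.57022699e+00 -3.57110458e-04  3.14002610e+00] [ 0.14747663 -0.30696796 -0.7077775 ]
{'at': [502.3, 243.3], 'confidence': 0.75} [ 0.4313683  -0.06293395  0.076     ]
{'at': [250.7, 204.6], 'confidence': 0.59} [0.47708813 0.19225951 0.076     ]
{'at': [427.4, 162.4], 'confidence': 0.2} [0.51043728 0.05393464 0.076     ]
0.92 [250.0, 189.5] 213 293 164 227
0.17 [438.7, 93.7] 369 511 0 198
{'at': [257.9, 258.3], 'confidence': 0.58}
```

View pics/w5.png

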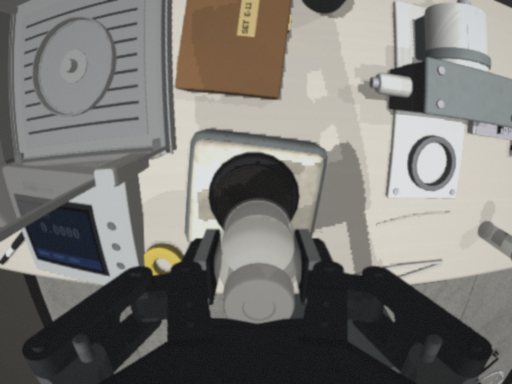

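View pics/s5c.png

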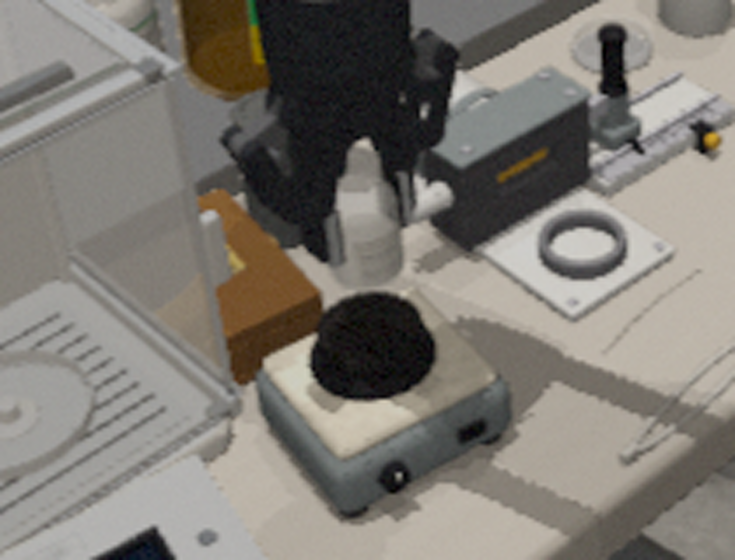

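The wrist view shows the dish spanning columns 210–298 with its top at row 153. In the scene view the vial hangs upright above and slightly behind the dish.

```bash
python3 - <<'E'
from h import *
for p in [(210,192),(298,192),(254,153),(254,197)]: print(atz('wrist',p,.078))
plan([.475,.190,.121])
E
```

```text
[0.48730076 0.22182369 0.078     ]
[0.48720436 0.15884609 0.078     ]
[0.515191   0.19018064 0.078     ]
[0.48354078 0.19030455 0.078     ]
shift cm [ 0.22  3.94 -0.22] rotvec [-0.    -0.001 -0.   ] dist 0.04
```

```bash
python3 -m creep '[[[-0.2,1.2,-0.27],[0,0,0],0],[[-0.2,2.4,-0.27],[0,0,0],0],[[-0.2,3.4,-0.27],[0,0,0],0],[[-0.2,4,-0.27],[0,0,0],0],[[-0.2,4,-0.27],[0,0,0],0],[[-0.2,4,-0.27],[0,0,0],0]]' 70
python3 -m creep '[[[0,0.2,0],[0,0,0],0],[[0,0.4,0],[0,0,0],0],[[0,0.6,0],[0,0,0],0],[[0,0.6,0],[0,0,0],0]]'
```

```text
t: 8.6
position: [0.4793, 0.1911, 0.1206]
eef_rot: [-1.571, 0.001, 3.141]
wrist_force: [-0.1, 1.0, -0.4]
width: 0.038
t: 9.1
position: [0.4794, 0.1911, 0.115]
eef_rot: [-1.571, 0.001, 3.141]
wrist_force: [-0.3, -0.9, 3.4]
width: 0.038
```

```bash
python3 -m creep '[[[0,0.15,0],[0,0,0],0],[[0,0.3,0],[0,0,0],0],[[0,0.45,0],[0,0,0],0],[[0,0.6,0],[0,0,0],0],[[0,0.6,0],[0,0,0],0]]'
python3 -m creep '[[[0,0.15,0],[0,0,0],0],[[0,0.3,0],[0,0,0],0],[[0,0.3,0],[0,0,0],0]]'
```

```text
t: 9.72
position: [0.4796, 0.1912, 0.1121]
eef_rot: [-1.571, 0.003, 3.141]
wrist_force: [-5.6, -2.3, 17.6]
width: 0.038
t: 10.1
position: [0.4798, 0.1912, 0.112]
eef_rot: [-1.571, 0.004, -3.142]
wrist_force: [-12.0, -3.0, 29.9]
width: 0.0381
```

```bash
python3 -m creep '[[[0,-0.3,0],[0,0,0],0],[[0,-0.3,0],[0,0,0],0],[[0,-0.3,0],[0,0,0],0],[[0,-0.3,0],[0,0,0],0],[[0,-0.3,0],[0,0,0],0],[[0,-0.3,0],[0,0,0],0],[[0,-0.3,0],[0,0,0],0],[[0,-0.3,0],[0,0,0],0]]'
python3 -m creep '[[[0,0,0],[0,0,0],0],[[0,0,0],[0,0,0],0],[[0,0,0],[0,0,0],0],[[0,0,0],[0,0,0],0],[[0,0,0],[0,0,0],0],[[0,0,0],[0,0,0],0],[[0,0,0],[0,0,0],0]]'
```

```text
t: 11.1
position: [0.4796, 0.1912, 0.1121]
eef_rot: [-1.571, 0.003, 3.141]
wrist_force: [-5.1, -1.9, 18.3]
width: 0.0381
t: 11.98
position: [0.4796, 0.1912, 0.1121]
eef_rot: [-1.571, 0.003, 3.142]
wrist_force: [-4.9, -1.3, 18.9]
width: 0.038
```

```bash
python3 - <<'E'
from h import *
save('scene','s6'); i=cv2.imread('pics/s6.png')[170:330,90:300];cv2.imwrite('pics/s6c.png',cv2.resize(i,None,fx=3.5,fy=3.5,interpolation=cv2.INTER_CUBIC)); o=r.get_obs();print(o['t'],o['position'],o['wrist_force'])
E
```

```text
12.025 [0.47961757 0.19118326 0.11210037] [-6.27775608 -1.75582867 18.16299216]
```

View pics/s6c.png

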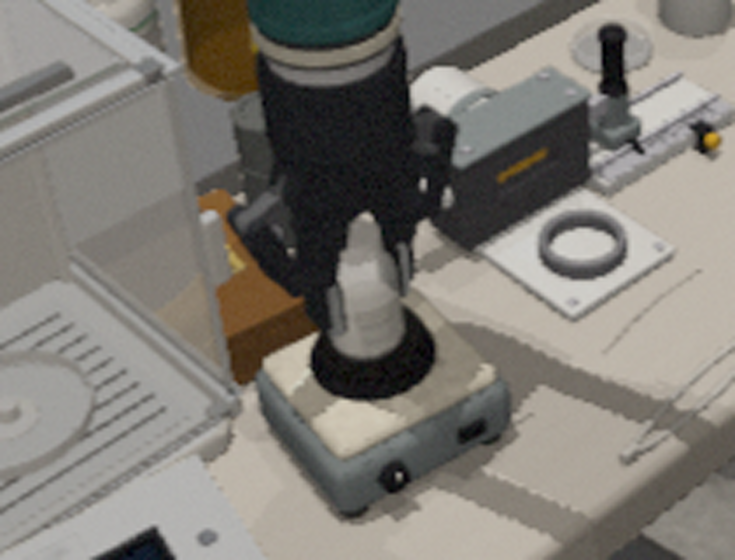

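The dish is down (hard stop at TCP z 0.1121, about 18 N) with the vial standing in it. Held for more than 2.3 s. Next I lift and move over the cup.

```bash
python3 -m creep '[[[0,0,0],[0,0,0],0],[[0,-1.5,0],[0,0,0],0],[[0,-3.5,0],[0,0,0],0],[[0,-5.3,3],[0,0,0],0],[[-0.5,-5.3,7],[0,0,0],0],[[-1,-5.3,11],[0,0,0],0],[[-1.5,-5.3,15],[0,0,0],0],[[-1.9,-5.3,18.2],[0,0,0],0],[[-1.9,-5.3,18.2],[0,0,0],0],[[-1.9,-5.3,18.2],[0,0,0],0]]'
python3 -m creep '[[[0,0,0],[0,0,0],0],[[0,0,0],[0,0,0],0],[[0,0,0],[0,0,0],0]]'
python3 - <<'E'
from h import *
o=r.get_obs();print(o['position'],o['eef_rot'],o['wrist_force']); C=calibration('wrist'); im=save('wrist','w7'); 
for n,z in [('cup_floor',.008),('grip',.08),('index_tip',.03),('pointer',.03),('stand',0)]:
  for k in spotter.mark_of('wrist',n)[:2]: print(n,k, atz('wrist',k['at'],z,C))
for k in spotter.mark_of('wrist','vial_mid'): print(k)
for c in ['scene','top']:
  im=save(c,c[0]+'7')
  for n,z in [('cup_floor',.008),('vial_mid',.1)]:
    for k in spotter.mark_of(c,n)[:1]: print(c,n,k, atz(c,k['at'],z))
i=cv2.imread('pics/w7.png')[80:340,130:400];cv2.imwrite('pics/w7c.png',cv2.resize(i,None,fx=2.2,fy=2.2,interpolation=cv2.INTER_CUBIC))
E
```

```text
t: 13.28
position: [0.4976, 0.0095, 0.1605]
eef_rot: [-1.572, -0.002, 3.141]
wrist_force: [0.9, -0.5, -1.5]
width: 0.0377
t: 13.65
position: [0.498, 0.0096, 0.1614]
eef_rot: [-1.571, 0.0, -3.141]
wrist_force: [-0.5, 0.0, -1.1]
width: 0.0378
[0.49797422 0.00959093 0.16135396] [-1.57075837e+00  1.36812769e-04 -3.14077459e+00] [-4.87846763e-01  3.47183784e-04 -1.14082724e+00]
cup_floor {'at': [259.7, 259.9], 'confidence': 0.62} [0.41373535 0.00709767 0.008     ]
grip {'at': [392.5, 112.8], 'confidence': 0.6} [ 0.56770524 -0.08751376  0.08      ]
index_tip {'at': [403.0, 144.4], 'confidence': 0.74} [ 0.5396989  -0.12474799  0.03      ]
pointer {'at': [361.7, 144.6], 'confidence': 0.84} [ 0.53767697 -0.08274455  0.03      ]
stand {'at': [260.2, 106.6], 'confidence': 0.85} [0.56844024 0.00700337 0.        ]
stand {'at': [403.5, 142.8], 'confidence': 0.64} [ 0.53819892 -0.1412591   0.        ]
{'at': [259.5, 261.5], 'confidence': 0.76}
scene cup_floor {'at': [255.9, 243.5], 'confidence': 0.55} [0.49553755 0.01101089 0.008     ]
scene vial_mid {'at': [254.6, 187.5], 'confidence': 0.6} [ 0.56055857 -0.04979438  0.1       ]
top cup_floor {'at': [233.8, 199.9], 'confidence': 0.8} [0.50297942 0.01201721 0.008     ]
top vial_mid {'at': [231.4, 191.2], 'confidence': 0.37} [0.50723559 0.01099575 0.1       ]
```

View pics/w7c.png

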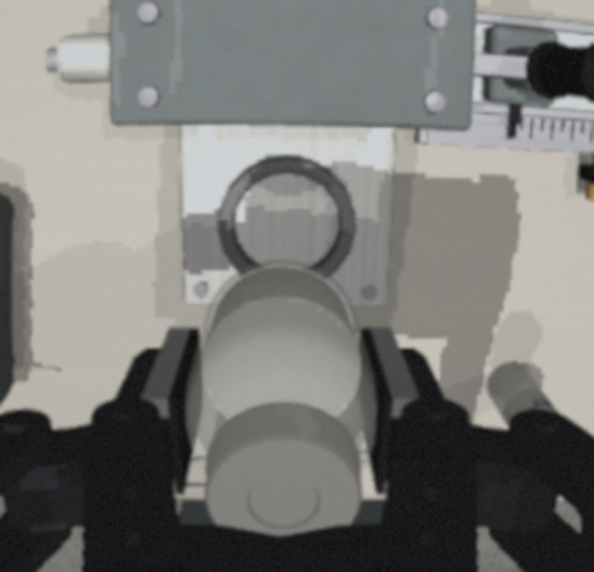

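The wrist crop shows the cup rim spanning crop columns 218–356 with its top at row 155, and the wall's front edge at row 124. The vial sits in the hand as before, with its cap at (283,500).

```bash
python3 - <<'E'
from h import *
from scipy.optimize import least_squares
C=calibration('wrist')
f=lambda u,v:(130+u/2.2,80+v/2.2)
P=lambda u,v,z:atz('wrist',f(u,v),z,C)
pts=[P(218,222,.02),P(356,222,.02),P(287,155,.02),P(240,174,.02),P(334,174,.02)]
print(np.round(pts,4)[:,:2])
s=least_squares(lambda q:[np.hypot(p[0]-q[0],p[1]-q[1])-q[2] for p in pts],[.5,.01,.029]);print('outer',s.x)
pts=[P(234,222,.02),P(341,222,.02),P(288,170,.02)]
s=least_squares(lambda q:[np.hypot(p[0]-q[0],p[1]-q[1])-q[2] for p in pts],[.5,.01,.0225]);print('inner',s.x)
print('wall front',P(110,124,.082),P(472,126,.082))
print('plate',P(182,303,.006),P(387,303,.006))
E
python3 - <<'E'
import cv2
for c,b in [('s7',(170,330,180,390)),('t7',(120,270,140,340))]:
    i=cv2.imread(f'pics/{c}.png')[b[0]:b[1],b[2]:b[3]];cv2.imwrite(f'pics/{c}c.png',cv2.resize(i,None,fx=3.5,fy=3.5,interpolation=cv2.INTER_CUBIC))
E
```

```text
[[ 0.5016  0.0347]
 [ 0.5016 -0.0224]
 [ 0.5295  0.0063]
 [ 0.5217  0.0253]
 [ 0.5217 -0.0128]]
outer [0.50070133 0.00619821 0.02853818]
inner [0.50119351 0.00598715 0.02211874]
wall front [0.54874367 0.06216183 0.082     ] [ 0.54829476 -0.0511598   0.082     ]
plate [0.4603287  0.05365952 0.006     ] [ 0.46021941 -0.03964022  0.006     ]
```

View pics/s7c.png

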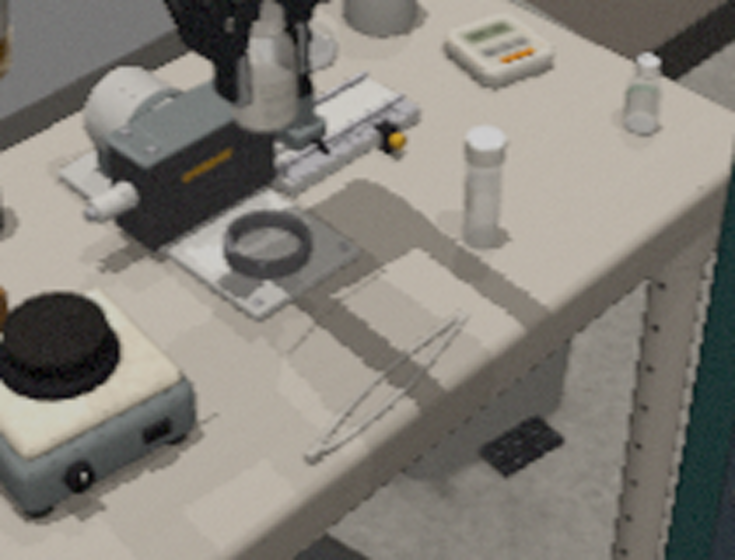

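```bash
python3 -m creep '[[[-0.2,2.5,0.36],[0,0,0],0],[[-0.2,5,0.36],[0,0,0],0],[[-0.2,7.5,0.36],[0,0,0],0],[[-0.2,9.3,0.36],[0,0,0],0],[[-0.2,9.3,0.36],[0,0,0],0],[[-0.2,9.3,0.36],[0,0,0],0]]'
python3 - <<'E'
from h import *
o=r.get_obs();print(o['position'],o['eef_rot'],o['wrist_force']); C=calibration('wrist'); im=save('wrist','w8'); save('scene','s8')
i=cv2.imread('pics/w8.png')[80:340,130:400];cv2.imwrite('pics/w8c.png',cv2.resize(i,None,fx=2.2,fy=2.2,interpolation=cv2.INTER_CUBIC))
i=cv2.imread('pics/s8.png')[180:290,190:320];cv2.imwrite('pics/s8c.png',cv2.resize(i,None,fx=5,fy=5,interpolation=cv2.INTER_CUBIC))
E
```

```text
t: 15.05
position: [0.5006, 0.0054, 0.0692]
eef_rot: [-1.571, 0.001, 3.141]
wrist_force: [-0.7, -0.4, -0.7]
width: 0.038
[0.5006182  0.00535172 0.069155  ] [-1.57056862e+00  1.40181105e-03  3.14135350e+00] [-0.73892119 -0.36760685 -0.74877412]
```

View pics/w8c.png

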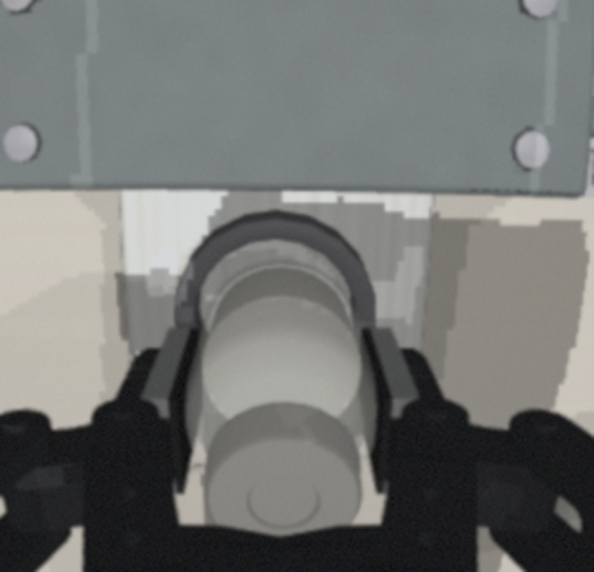

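View pics/s8c.png

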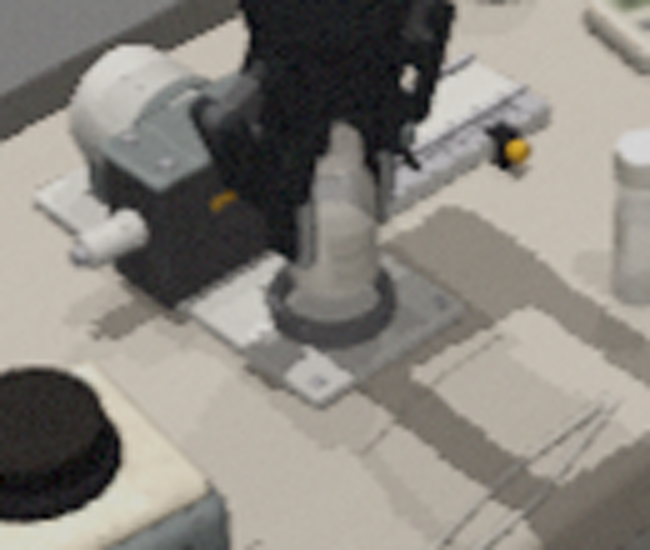

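The wrist crop shows the cup ring at columns 175–377 (centre 276), with the vial's lower edge centred near 283. So the cup lies slightly to the left of the vial. I'll measure the offset.

```bash
python3 - <<'E'
from h import *
from scipy.optimize import least_squares
C=calibration('wrist'); p=np.array(r.get_obs()['position']); print(p)
# ring edge detection in crop: view enlarged
i=cv2.imread('pics/w8.png')[160:260,195:320];cv2.imwrite('pics/w8d.png',cv2.resize(i,None,fx=6,fy=6,interpolation=cv2.INTER_CUBIC))
T=np.linalg.inv(C['world_from_camera'])
def proj(P):
    q=T[:3,:3]@P+T[:3,3]; n=np.hypot(q[0],q[1]); th=np.arctan2(n,q[2]); f=C['K'][0][0]; return np.array([C['K'][0][2]+f*th*q[0]/n, C['K'][1][2]+f*th*q[1]/n])
im=cv2.resize(cv2.imread('pics/w8.png')[160:260,195:320],None,fx=6,fy=6,interpolation=cv2.INTER_CUBIC)
def circ(c,rad,z,col):
    a=np.radians(np.arange(-100,101,4)); 
    for t in a:
        u=(proj(np.array([c[0]+rad*np.cos(t),c[1]+rad*np.sin(t),z]))-[195,160]+.5)*6
        cv2.circle(im,tuple(int(x) for x in u),2,col,-1)
circ(p[:2],.0205,p[2]-.042,(0,0,255))
circ((.5005,.0065),.029,.020,(0,255,0)); circ((.5005,.0065),.0225,.020,(255,255,0))
cv2.imwrite('pics/w8e.png',im)
E
```

```text
[0.50092755 0.00534579 0.06965406]
```

View pics/w8e.png

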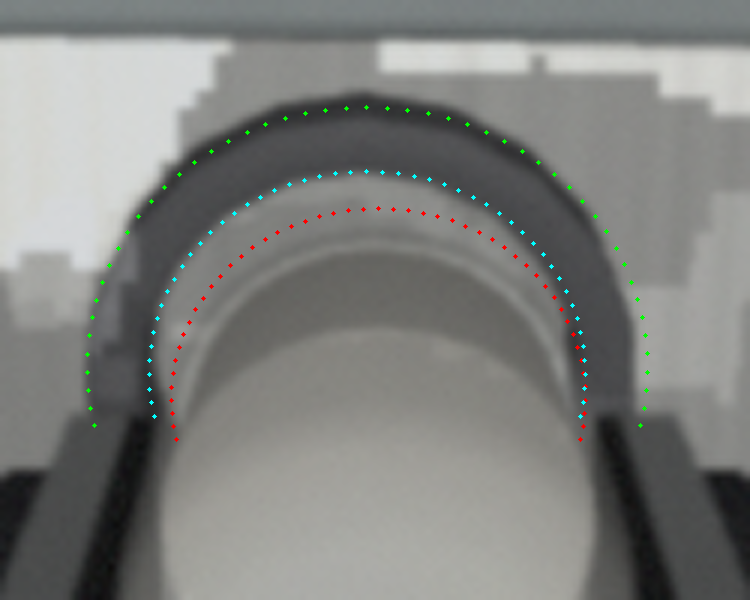

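```bash
python3 -m creep '[[[-0.05,0,-0.13],[0,0,0],0],[[-0.05,0.4,-0.13],[0,0,0],0],[[-0.05,0.8,-0.13],[0,0,0],0],[[-0.05,1.2,-0.13],[0,0,0],0],[[-0.05,1.2,-0.13],[0,0,0],0]]'
```

```text
t: 15.78
position: [0.5, 0.0068, 0.0556]
eef_rot: [-1.571, -0.001, 3.141]
wrist_force: [-0.9, 0.5, -0.7]
width: 0.0381
```

```bash
python3 -m creep '[[[0,0.2,0],[0,0,0],0],[[0,0.4,0],[0,0,0],0],[[0,0.55,0],[0,0,0],0],[[0,0.55,0],[0,0,0],0],[[0,0.55,0],[0,0,0],0]]'
python3 - <<'E'
from h import *
o=r.get_obs();print(o['position'],o['eef_rot'],o['wrist_force'],o['moment']); C=calibration('wrist'); im=save('wrist','w9'); save('scene','s9')
i=cv2.imread('pics/w9.png')[80:340,130:400];cv2.imwrite('pics/w9c.png',cv2.resize(i,None,fx=2.2,fy=2.2,interpolation=cv2.INTER_CUBIC))
i=cv2.imread('pics/s9.png')[180:290,190:320];cv2.imwrite('pics/s9c.png',cv2.resize(i,None,fx=5,fy=5,interpolation=cv2.INTER_CUBIC))
E
```

```text
t: 16.4
position: [0.5006, 0.0067, 0.0509]
eef_rot: [-1.571, 0.0, 3.141]
wrist_force: [-0.7, -0.3, -1.0]
width: 0.0378
[0.50056404 0.00672622 0.05085453] [-1.57068594e+00  1.56260669e-04  3.14140683e+00] [-0.67150519 -0.34780664 -1.0463343 ] [ 0.01415597 -0.0597876   0.02613666]
```

View pics/w9c.png

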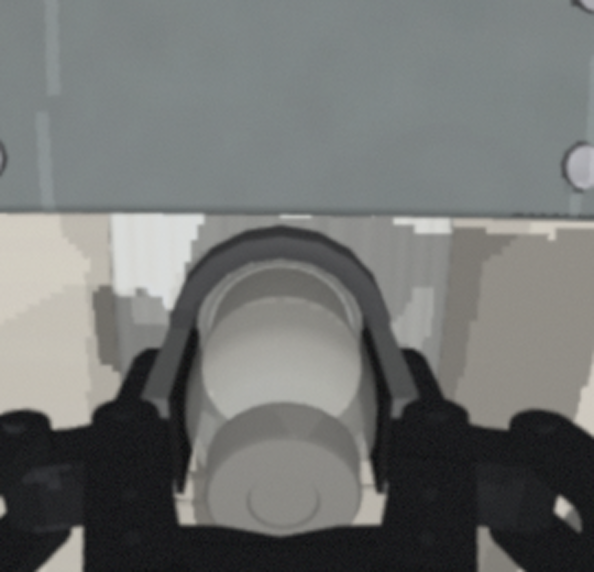

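View pics/s9c.png

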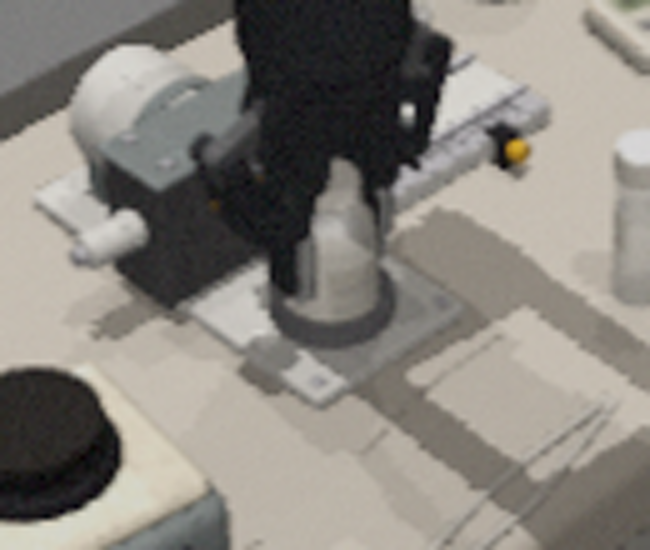

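The vial is inside the cup ring, with its lower edge concentric. I set it down and release.

```bash
python3 -m creep '[[[0,0.1,0],[0,0,0],0],[[0,0.15,0],[0,0,0],0],[[0,0.15,0],[0,0,0],0],[[0,0.15,0],[0,0,0],75],[[0,0.15,0],[0,0,0],75],[[0,0.15,0],[0,0,0],75],[[0,0.15,0],[0,0,0],75],[[0,0.15,0],[0,0,0],75]]'
python3 -m creep '[[[0,-2,0],[0,0,0],75],[[0,-5,0],[0,0,0],75],[[0,-8,0],[0,0,0],75],[[0,-11,0],[0,0,0],75],[[0,-11,0],[0,0,0],75],[[0,-11,0],[0,0,0],75]]'
python3 - <<'E'
from h import *
o=r.get_obs();print(o['t'],o['position'],o['eef_rot'],o['wrist_force'],o['width']); C=calibration('wrist'); im=save('wrist','w10'); 
for n,z in [('vial_mid',.0455),('grip',.08),('index_tip',.03),('pointer',.03)]:
  for k in spotter.mark_of('wrist',n)[:2]: print(n,k, atz('wrist',k['at'],z,C))
save('scene','s10')
i=cv2.imread('pics/s10.png')[150:290,190:340];cv2.imwrite('pics/s10c.png',cv2.resize(i,None,fx=4,fy=4,interpolation=cv2.INTER_CUBIC))
E
```

```text
t: 17.5
position: [0.5005, 0.0067, 0.0492]
eef_rot: [-1.571, -0.0, 3.141]
wrist_force: [-0.2, 0.5, 0.9]
width: 0.0637
t: 18.25
position: [0.5, 0.0068, 0.1584]
eef_rot: [-1.571, -0.001, 3.141]
wrist_force: [0.2, -0.0, -0.4]
width: 0.0641
18.25 [0.49999851 0.00676654 0.15836584] [-1.57082441e+00 -1.35455257e-03  3.14130905e+00] [ 0.15934734 -0.00843965 -0.42745013] 0.06412167785508488
vial_mid {'at': [258.1, 195.6], 'confidence': 0.92} [0.49809521 0.00625698 0.0455    ]
grip {'at': [389.9, 114.1], 'confidence': 0.98} [ 0.5684281 -0.0868599  0.08     ]
index_tip {'at': [406.0, 149.7], 'confidence': 0.54} [ 0.53699384 -0.12968193  0.03      ]
pointer {'at': [360.2, 141.9], 'confidence': 0.96} [ 0.54211841 -0.08291864  0.03      ]
```

View pics/w10.png

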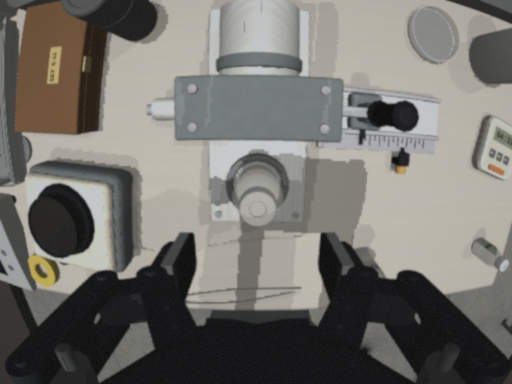

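View pics/s10c.png

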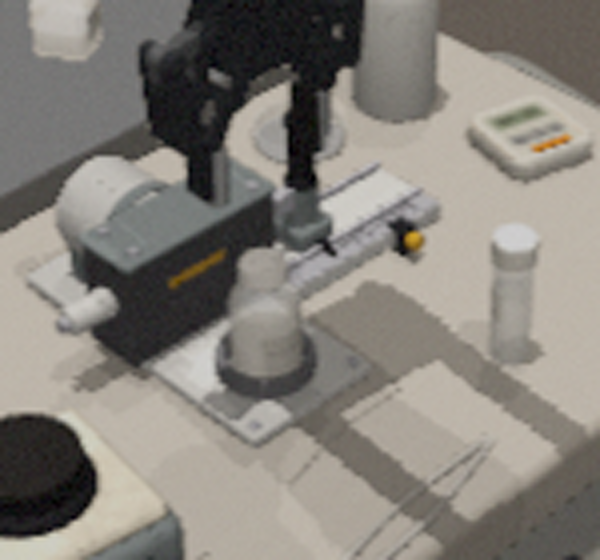

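The vial stands upright in the cup, its cap near (258,208) in the wrist view and concentric in the scene view. The shutter is still shut. Next I move above the grip with the jaws partly open.

```bash
python3 -m creep '[[[-1.7,0,2.4],[0,0,0],42],[[-3.4,0,4.8],[0,0,0],42],[[-5.1,0,7.2],[0,0,0],42],[[-6.8,0,9.6],[0,0,0],42],[[-6.8,0,9.6],[0,0,0],42],[[-6.8,0,9.6],[0,0,0],42],[[-6.8,0,9.6],[0,0,0],42]]'
python3 - <<'E'
from h import *
o=r.get_obs();print(o['t'],o['position'],o['eef_rot'],o['wrist_force'],o['width']); C=calibration('wrist'); im=save('wrist','w11'); 
for n,z in [('vial_mid',.0455),('grip',.08),('index_tip',.03),('pointer',.03)]:
  for k in spotter.mark_of('wrist',n)[:2]: print(n,k, atz('wrist',k['at'],z,C))
E
```

```text
t: 19.42
position: [0.568, -0.0884, 0.1592]
eef_rot: [-1.571, -0.0, -3.141]
wrist_force: [0.4, -0.2, 0.2]
width: 0.0356
19.425 [ 0.56800763 -0.08838528  0.15923995] [-1.57109702e+00 -3.95627659e-04 -3.14084661e+00] [ 0.36384357 -0.16159499  0.24604966] 0.035614182692025875
vial_mid {'at': [157.1, 263.1], 'confidence': 0.94} [0.49946905 0.00574997 0.0455    ]
grip {'at': [254.5, 207.8], 'confidence': 0.98} [ 0.56728018 -0.08622121  0.08      ]
pointer {'at': [261.6, 215.0], 'confidence': 0.75} [ 0.54308317 -0.09212216  0.03      ]
```

View pics/w11.png

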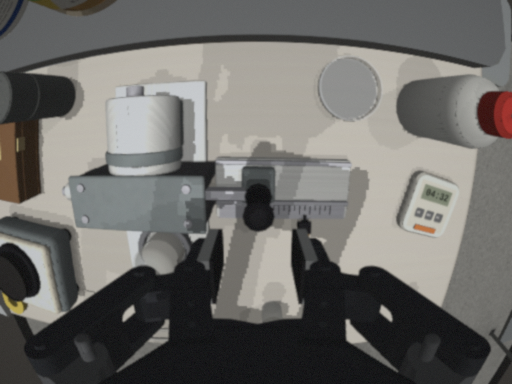

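The grip's head is at (258,212), in line with the jaws' centre column. The index clip's tip is at about (304,217).

```bash
python3 - <<'E'
from h import *
print(atz('wrist',(258.5,214),.104)); print('idx',atz('wrist',(304,217),.025))
i=cv2.imread('pics/w11.png')[170:260,200:340];cv2.imwrite('pics/w11c.png',cv2.resize(i,None,fx=5.5,fy=5.5,interpolation=cv2.INTER_CUBIC))
plan([.568,-.0885,.083])
E
```

```text
[ 0.57176286 -0.08940723  0.104     ]
idx [ 0.53938654 -0.13196204  0.025     ]
shift cm [ 0.04  7.65 -0.04] rotvec [-0.  0. -0.] dist 0.077
```

View pics/w11c.png

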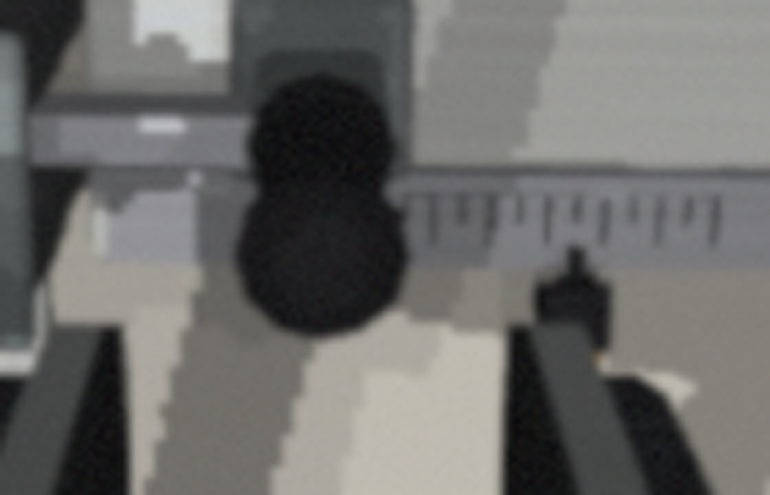

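```bash
python3 -m creep '[[[0,2,0.05],[0,0,0],42],[[0,4,0.05],[0,0,0],42],[[0,6,0.05],[0,0,0],42],[[0,7.5,0.05],[0,0,0],42],[[0,7.5,0.05],[0,0,0],42],[[0,7.5,0.05],[0,0,0],42]]'
python3 - <<'E'
from h import *
o=r.get_obs();print(o['t'],o['position'],o['wrist_force'],o['width']); im=save('wrist','w12'); 
E
```

```text
t: 20.42
position: [0.569, -0.0899, 0.0851]
eef_rot: [-1.57, 0.001, 3.141]
wrist_force: [-0.2, 0.4, 0.0]
width: 0.036
20.425 [ 0.56901853 -0.08989584  0.08514152] [-0.18783783  0.44166593  0.031946  ] 0.035987530674832256
```

View pics/w12.png

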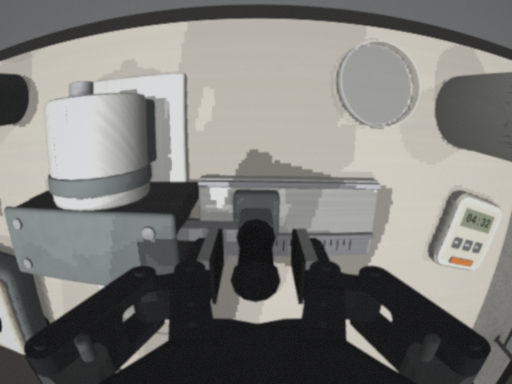

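The post is between the pads, its head at (256,278). I close on it.

```bash
python3 -m creep '[[[0,0.15,0],[0,0,0],0],[[0,0.15,0],[0,0,0],0],[[0,0.15,0],[0,0,0],0],[[0,0.15,0],[0,0,0],0],[[0,0.15,0],[0,0,0],0],[[0,0.15,0],[0,0,0],0]]' 60
python3 - <<'E'
from h import *
Z={'index_tip':None,'pointer':None}
print(r.get_obs()['position'],r.get_obs()['wrist_force'])
R={}
for c in ['top','scene','wrist']:
  save(c,c[0]+'13'); C=calibration(c)
  for n in ['index_tip','pointer']:
    for k in spotter.mark_of(c,n)[:2]: print(c,n,np.round(k['at'],1),round(k['confidence'],2), np.round(atz(c,k['at'],.025,C),4))
i=cv2.imread('pics/s13.png')[140:250,230:340];cv2.imwrite('pics/s13c.png',cv2.resize(i,None,fx=5,fy=5,interpolation=cv2.INTER_CUBIC))
i=cv2.imread('pics/t13.png')[140:220,220:340];cv2.imwrite('pics/t13c.png',cv2.resize(i,None,fx=5,fy=5,interpolation=cv2.INTER_CUBIC))
E
```

```text
t: 21.22
position: [0.5693, -0.0892, 0.0843]
eef_rot: [-1.571, 0.003, -3.141]
wrist_force: [0.2, 3.8, 6.0]
width: 0.0173
[ 0.56932185 -0.08924083  0.08427939] [0.22920972 3.79825277 5.96459868]
top pointer [276.  182.3] 0.71 [ 0.5405 -0.0849  0.025 ]
scene index_tip [286.4 208.2] 0.49 [ 0.5226 -0.1168  0.025 ]
scene index_tip [263.1 186. ] 0.38 [ 0.6309 -0.144   0.025 ]
scene pointer [272.5 212. ] 0.67 [ 0.5358 -0.0826  0.025 ]
wrist index_tip [258.7 260.3] 0.64 [ 0.5374 -0.09    0.025 ]
wrist index_tip [319.8 250.8] 0.61 [ 0.5441 -0.132   0.025 ]
wrist pointer [256.1 257.7] 0.67 [ 0.5395 -0.0882  0.025 ]
```

View pics/s13c.png

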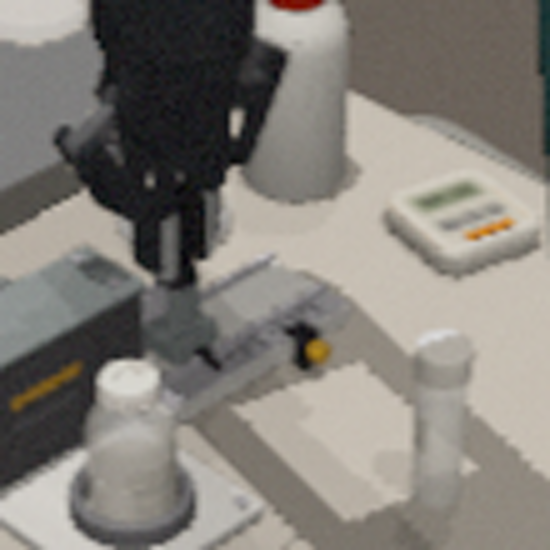

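View pics/t13c.png

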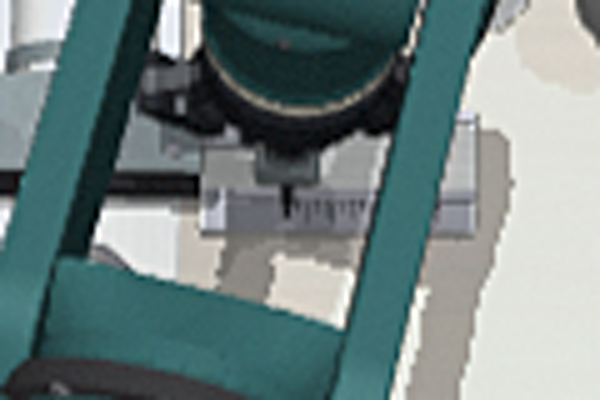

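View pics/w13.png

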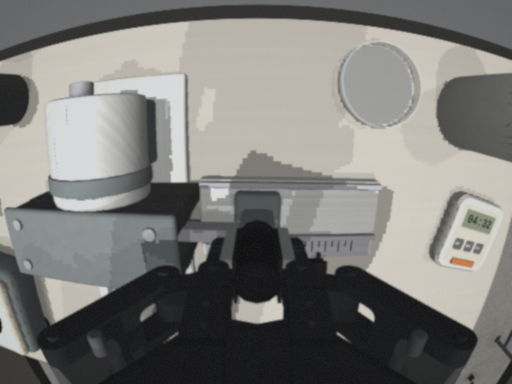

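The grip is held (width 17.3 mm). In the wrist view the index tip shows at (320,252). I measure the gap in the unobstructed first pictures.

```bash
python3 - <<'E'
import cv2
i=cv2.imread('pics/top0.png')[155:205,255:325];cv2.imwrite('pics/a.png',cv2.resize(i,None,fx=11,fy=11,interpolation=cv2.INTER_CUBIC))
i=cv2.imread('pics/w10.png')[90:180,330:450];cv2.imwrite('pics/b.png',cv2.resize(i,None,fx=6.5,fy=6.5,interpolation=cv2.INTER_CUBIC))
i=cv2.imread('pics/scene0.png')[170:230,240:320];cv2.imwrite('pics/c.png',cv2.resize(i,None,fx=9,fy=9,interpolation=cv2.INTER_CUBIC))
E
```

```text
(no output)
```

View pics/a.png

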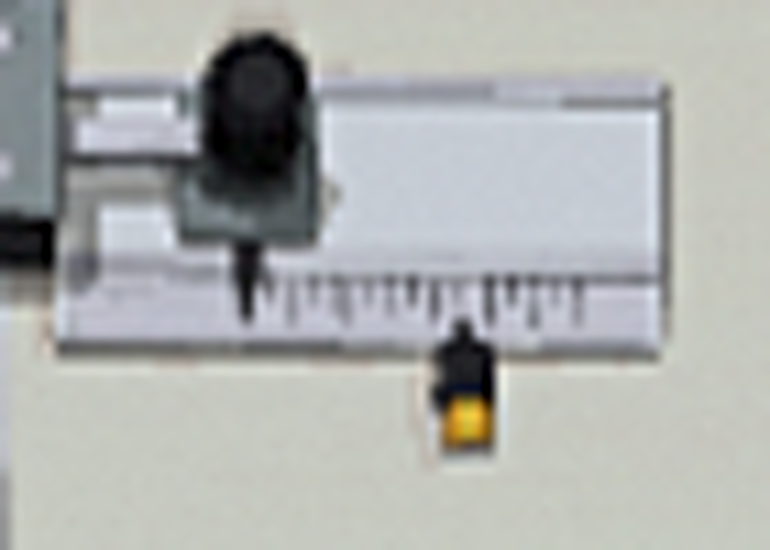

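View pics/b.png

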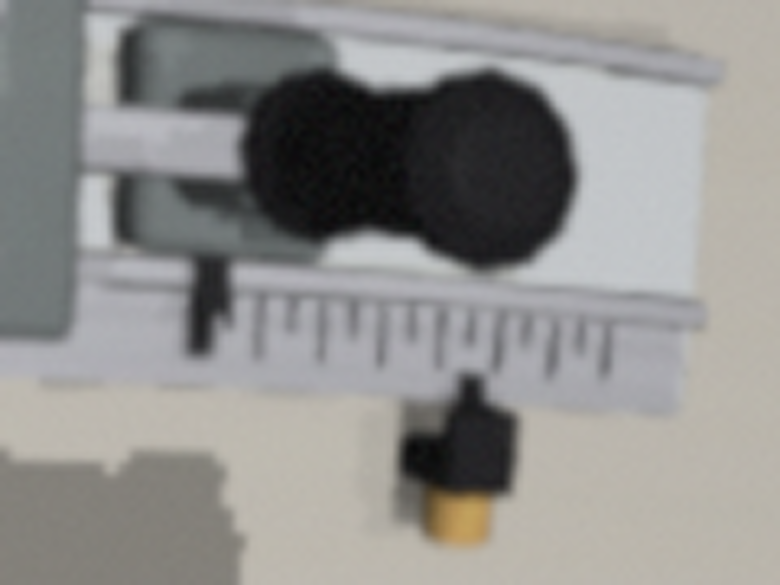

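View pics/c.png

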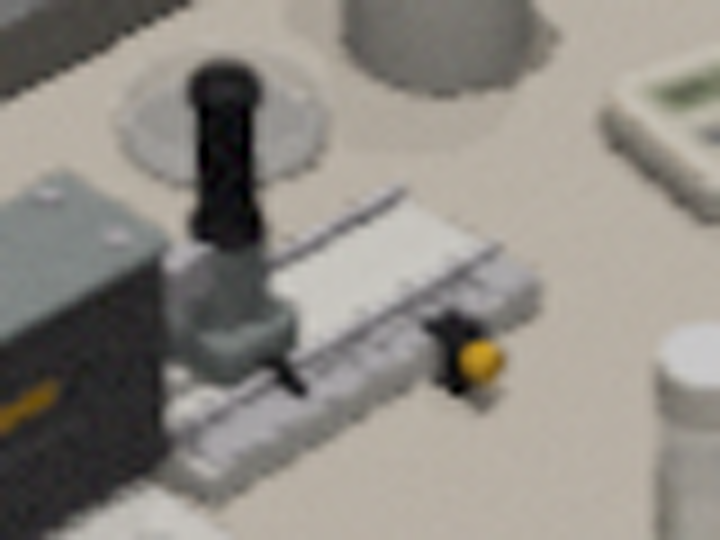

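The top zoom puts the pointer tip at (246,318) and the index tip at (462,325). The wrist zoom puts them at (200,350) and (470,378). In both, the pointer and index lie on the scale plane.

```bash
python3 - <<'E'
from h import *
import json
for z in (.02,.025,.03):
    a=atz('top',(255+246/11-.5,155+318/11-.5),z);b=atz('top',(255+462/11-.5,155+325/11-.5),z);print(z,a,b,a[1]-b[1])
# w10 pose: shift current calib by pose difference (same orientation)
C=calibration('wrist');T=np.array(C['world_from_camera']);p=np.array(r.get_obs()['position'])
T[:3,3]+=np.array([.5,.00677,.15837])-p; C2=dict(K=C['K'],world_from_camera=T)
for z in (.02,.025,.03):
    a=atz('wrist',(330+200/6.5-.4,90+350/6.5-.4),z,C2);b=atz('wrist',(330+470/6.5-.4,90+378/6.5-.4),z,C2);print(z,a,b,a[1]-b[1])
a=[ray('top',(255+246/11-.5,155+318/11-.5)),ray('wrist',(330+200/6.5-.4,90+350/6.5-.4),C2),ray('scene',(240+303/9-.5,170+392/9-.5))];print(tri(a),tri(a[:2]))
b=[ray('top',(255+462/11-.5,155+325/11-.5)),ray('wrist',(330+470/6.5-.4,90+378/6.5-.4),C2)];print(tri(b))
E
```

```text
0.02 [ 0.53889843 -0.08695397  0.02      ] [ 0.53724036 -0.1316727   0.02      ] 0.04471873256822759
0.025 [ 0.53794237 -0.08683748  0.025     ] [ 0.53629199 -0.13134854  0.025     ] 0.044511068052949715
0.03 [ 0.5369863  -0.08672098  0.03      ] [ 0.53534363 -0.13102439  0.03      ] 0.04430340353767186
0.02 [ 0.54019201 -0.08676307  0.02      ] [ 0.53795894 -0.13038756  0.02      ] 0.04362449164676249
0.025 [ 0.54073428 -0.08495193  0.025     ] [ 0.53854431 -0.12773456  0.025     ] 0.04278262168869061
0.03 [ 0.54127656 -0.0831408   0.03      ] [ 0.53912968 -0.12508155  0.03      ] 0.04194075173061872
(array([ 0.53944952, -0.08762136,  0.017149  ]), [np.float64(0.0006008138535122408), np.float64(0.00046682805369605284), np.float64(0.0006102377188702681)]) (array([ 0.53964784, -0.08727999,  0.01775619]), [np.float64(0.0004161224499817678), np.float64(0.00041612244998163865)])
(array([ 0.53769341, -0.13181395,  0.01737504]), [np.float64(5.238206874390903e-05), np.float64(5.238206874408311e-05)])
```

```bash
python3 -m creep '[[[0,0,0.6],[0,0,0],0],[[0,0,1.2],[0,0,0],0],[[0,0,1.8],[0,0,0],0],[[0,0,2.4],[0,0,0],0],[[0,0,3],[0,0,0],0],[[0,0,3.6],[0,0,0],0],[[0,0,4.2],[0,0,0],0],[[0,0,4.2],[0,0,0],0],[[0,0,4.2],[0,0,0],0],[[0,0,4.2],[0,0,0],0]]'
python3 - <<'E'
from h import *
o=r.get_obs();print(o['t'],o['position'],o['eef_rot'],o['wrist_force'],o['width'])
R={}
for c in ['top','scene','wrist']:
  save(c,c[0]+'14'); C=calibration(c)
  for n in ['index_tip','pointer']:
    for k in spotter.mark_of(c,n)[:2]: print(c,n,np.round(k['at'],1),round(k['confidence'],2), np.round(atz(c,k['at'],.0175,C),4))
i=cv2.imread('pics/s14.png')[160:240,240:330];cv2.imwrite('pics/s14c.png',cv2.resize(i,None,fx=7,fy=7,interpolation=cv2.INTER_CUBIC))
i=cv2.imread('pics/t14.png')[155:205,255:325];cv2.imwrite('pics/t14c.png',cv2.resize(i,None,fx=11,fy=11,interpolation=cv2.INTER_CUBIC))
E
```

```text
t: 22.92
position: [0.5688, -0.1299, 0.0843]
eef_rot: [-1.574, 0.001, -3.141]
wrist_force: [-1.1, 6.5, 6.9]
width: 0.0179
22.925 [ 0.56878854 -0.12988171  0.08429213] [-1.57386772e+00  1.05549276e-03 -3.14098511e+00] [-1.08931614  6.50026368  6.85809809] 0.01790779766203243
top index_tip [297.1 183.9] 0.6 [ 0.538  -0.1332  0.0175]
top index_tip [296.1 184.5] 0.5 [ 0.5367 -0.1309  0.0175]
top pointer [294.1 184.6] 0.73 [ 0.5364 -0.1263  0.0175]
scene index_tip [284.6 208.7] 0.37 [ 0.5312 -0.1196  0.0175]
scene pointer [286.6 204.7] 0.89 [ 0.539  -0.1349  0.0175]
```

View pics/s14c.png

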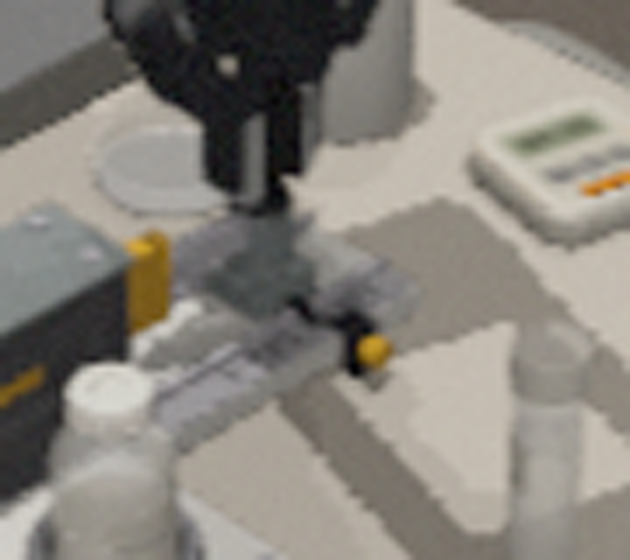

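View pics/t14c.png

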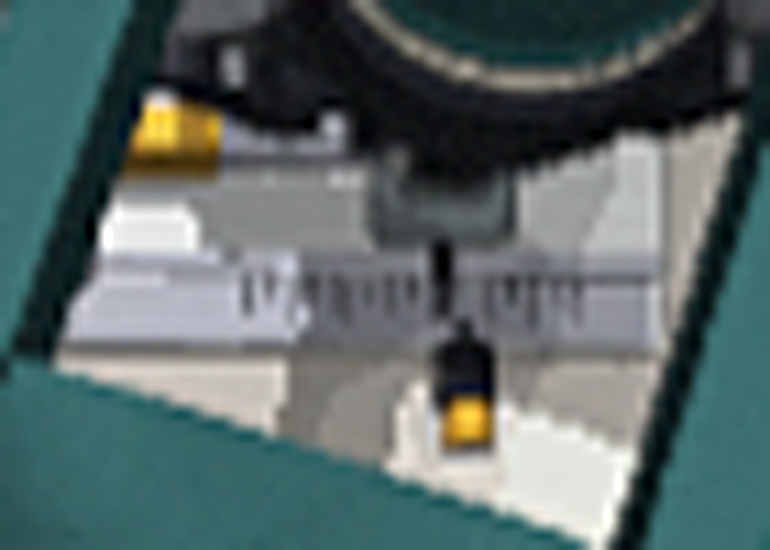

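View pics/w14.png

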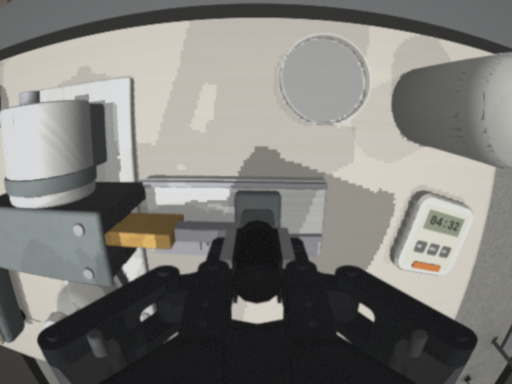

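In the top view the pointer is at crop column 443 and the index tip at 462, so about 4 mm remain. I measure at sub-pixel precision.

```bash
cat > sub.py <<'E'
from h import *
def sub(name):
    g=cv2.cvtColor(cv2.imread(f'pics/{name}.png'),cv2.COLOR_BGR2GRAY).astype(int)
    for y in range(178,190): print(y,g[y,288:304])
E
python3 - <<'E'
from sub import *
sub('t14')
E
```

```text
178 [115 120 121 123 125 133  38   0  93 128 125 123 125 122 114 111]
179 [119 119 115 121 118 134  43   0  94 125 124 118 118 114 109 103]
180 [ 97 105  79 103  71 114  46  15  74 105 106  83  89  52  89  62]
181 [ 83 105  81 108  65 111  69  33  82 110 111  82 112  58 109  83]
182 [ 90 108  81 105  94 113  66  32  94 110 108  81 109  79 106  82]
183 [108 109  91 106 110 110  70  50  96  99 110  84 105 114 109  80]
184 [107 107 109 106 104 114 103 106  62  47 110  97 104 107 106  87]
185 [107 105 107 109 113 129 126 119  63  30  92  99 114 112 112 109]
186 [104 104 100 109 119 126  91  40  17  18  17  54 118 118 117 112]
187 [104 103 112 111 113 112  59  18  18  21  13  13 109 108 102 102]
188 [125 124 139 139 133 123  81  31  22  24  19  10 123 119 125 120]
189 [138 141 138 132 148 160  90  44  36  29  23  10 127 125 136 135]
```

```bash
python3 -m creep '[[[0,0,0.2],[0,0,0],0],[[0,0,0.43],[0,0,0],0],[[0,0,0.43],[0,0,0],0],[[0,0,0.43],[0,0,0],0],[[0,0,0.43],[0,0,0],0]]'
python3 - <<'E'
from sub import *
o=r.get_obs();print(o['t'],o['position'],o['wrist_force'],o['width'])
save('top','t15');save('scene','s15');sub('t15')
i=cv2.imread('pics/s15.png')[160:240,240:330];cv2.imwrite('pics/s15c.png',cv2.resize(i,None,fx=7,fy=7,interpolation=cv2.INTER_CUBIC))
i=cv2.imread('pics/t15.png')[155:205,255:325];cv2.imwrite('pics/t15c.png',cv2.resize(i,None,fx=11,fy=11,interpolation=cv2.INTER_CUBIC))
E
```

```text
t: 24.0
position: [0.5687, -0.134, 0.0843]
eef_rot: [-1.574, 0.001, -3.141]
wrist_force: [-2.1, 7.4, 7.9]
width: 0.0173
24.0 [ 0.568721   -0.1340088   0.08425416] [-2.10268004  7.41941236  7.91802982] 0.017345335104514886
178 [112 113 116 119 121 121 124 103  32   0 130 130 127 126 117 115]
179 [116 120 111 123 115 124 128 104  28   0 128 121 120 114 111 103]
180 [ 95 106  76 104  69 107  98  98  28   7 110  85  90  54  89  63]
181 [ 78 106  84 106  63 108  56 114  37  37 110  83 108  58 108  84]
182 [ 92 106  81 107  95 110  58 114  46  53 112  85 109  79 108  83]
183 [110 107  90 107 110 113  71 113  45  54 113  84 105 111 111  83]
184 [108 107 108 106 105 108  95 124  59  53 114  96 106 108 109  91]
185 [106 105 104 108 108 112 108 118  63  33  93 101 112 113 111 111]
186 [106 105 104 110 115 118  91  44  11  13  14  52 116 120 118 115]
187 [104 105 106 103 113 110  57  27  26  19  18  10 108 107 103 103]
188 [116 119 119 125 136 126 112  59  38  27  20  14 122 123 117 123]
189 [124 124 121 140 119 122 143  63  36  36  32  22 130 127 121 137]
```

View pics/t15c.png

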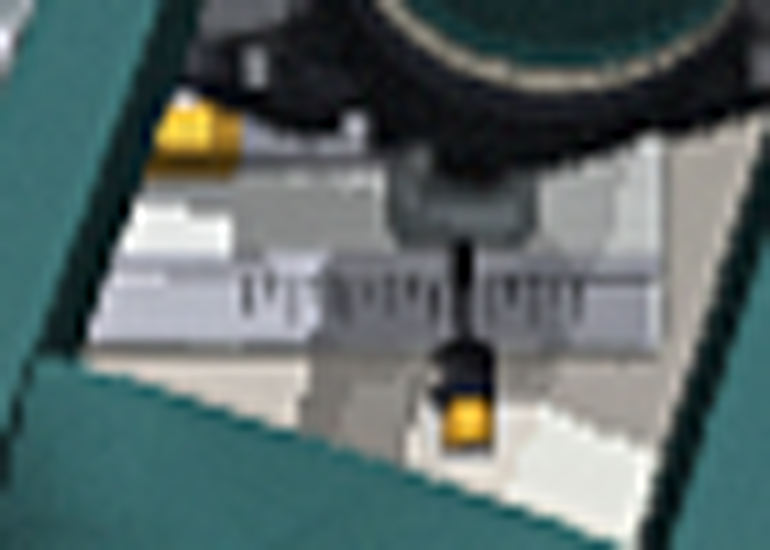

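View pics/s15c.png

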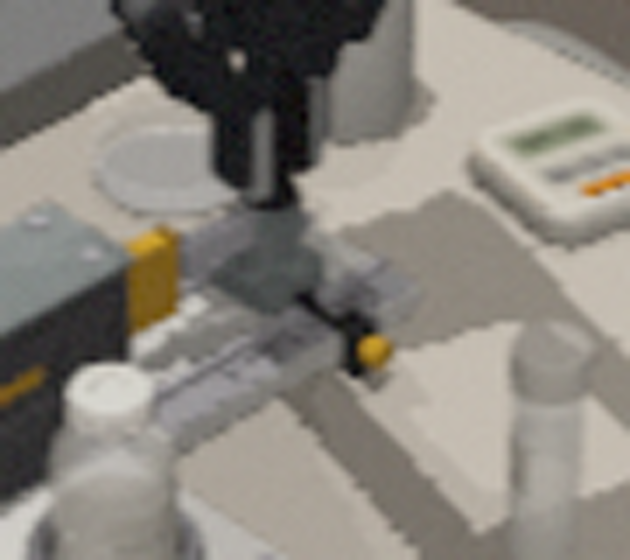

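Nearly aligned: the pointer is at column 296.47 and the index tip at about 296.7, leaving about 0.5 mm.

```bash
python3 -m creep '[[[0,0,0.04],[0,0,0],0],[[0,0,0.04],[0,0,0],0],[[0,0,0.04],[0,0,0],0],[[0,0,0.04],[0,0,0],0]]'
python3 - <<'E'
from sub import *
o=r.get_obs();print(o['t'],o['position'],o['wrist_force'],o['width'])
save('top','t16');save('scene','s16');sub('t16')
for n in ['vial_mid','tube_mid','small_vial_mid']:
    for k in spotter.mark_of('scene',n)[:1]: print(n,k['at'],k['confidence'],atz('scene',k['at'],{'vial_mid':.0455,'tube_mid':.0425}.get(n,.029)))
E
```

```text
t: 24.6
position: [0.5687, -0.1342, 0.0843]
eef_rot: [-1.574, 0.001, -3.141]
wrist_force: [-2.9, 8.6, 7.7]
width: 0.0178
24.6 [ 0.56872277 -0.13422683  0.08426758] [-2.91079438  8.58130644  7.68322353] 0.017832945681016857
178 [113 114 116 119 120 123 125 130  39   0  95 127 128 127 120 114]
179 [118 119 113 123 115 123 125 134  41   0  94 121 119 114 110 104]
180 [ 96 105  74 105  72 105  95 117  28   7  87  82  93  54  90  65]
181 [ 79 107  81 107  66 107  57 115  38  27 112  86 112  59 108  83]
182 [ 91 109  83 107  94 109  60 115  47  23 111  88 109  77 108  80]
183 [109 109  91 108 110 111  66 114  46  35 115  86 108 109 113  83]
184 [106 107 107 106 105 110  93 124  55  53 114  96 105 109 107  89]
185 [105 107 105 108 111 111 106 119  67  37  92  98 114 113 112 112]
186 [105 105 102 112 114 119  85  39  14  20  12  52 119 119 116 114]
187 [105 105 104 104 103 109  59  30  26  22  15   5 108 108 101 105]
188 [119 117 116 125 120 124 111  54  45  30  26  16 122 121 118 123]
189 [124 123 122 140 120 123 142  58  34  31  30  21 129 127 121 136]
vial_mid [256.7, 227.7] 0.84 [0.50097932 0.00213951 0.0455    ]
tube_mid [316.1, 225.6] 0.54 [ 0.41437382 -0.0991233   0.0425    ]
```

View pics/s16.png

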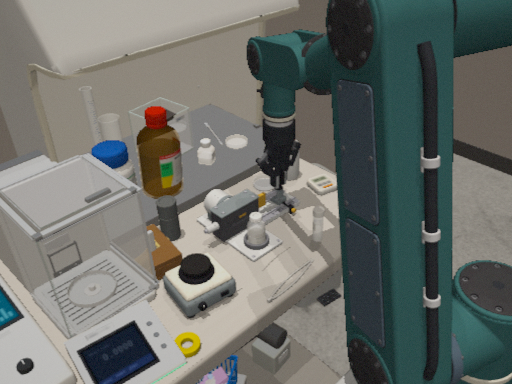

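```bash
python3 -m creep '[[[0,0,0],[0,0,0],0],[[0,0,0],[0,0,0],0],[[0,0,0],[0,0,0],0]]'; python3 -c "
from cell import r
print(r.sign_off())"
```

```text
t: 25.22
position: [0.5687, -0.1342, 0.0843]
eef_rot: [-1.574, 0.001, -3.141]
wrist_force: [-2.2, 8.1, 7.1]
width: 0.0174
the job is handed in; nothing more can be done
None
```

I carried out the whole job in the order asked and handed it in at 25.2 s, with the gripper still holding the shutter open on the mark.

- **Pressing:** I held the vial upright on the dish at about 18 N, with a brief 30 N at first. The tool stayed at 0.112 m for more than 2.3 s, which fits the dish being about 6 mm down on its stop.
- **Cup:** I set the vial in the cup and let go. Both the scene and wrist pictures showed it standing upright there, and the shutter was still shut at that point.
- **Shutter:** I drew it out about 45 mm. In the last top picture the pointer is at column 296.65 and the index tip at about 296.7, which puts them within about 0.3 mm. The tool pose was steady over the last 0.4 s, with a pull of about 8 N.
- **Other containers:** The tube stood where it was in the last picture. The small vial was hidden behind the arm in that view. It was last seen standing at its place in the wrist view after the vial was released.
- **Checks that disagreed:** The network's pointer and index marks were several millimetres apart from camera to camera, so I used the pixel profile of the top picture instead. Camera estimates of the cup and dish centres also differed by 2–6 mm, but both were within the available play.

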